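Refill the tilt-out chocolate bin

TASK

Pull the wooden counter bin's front open by its brass handle until it reaches its stop, then pour all six wrapped chocolates from the steel scoop into the tilted-out bin. Leave the bin fully open and stand the empty scoop upright on the worktop again, without disturbing the bell, the cookie pack or the gift boxes.

Things in the scene. Friction and masses are not known exactly. Their poses are not given: they have to be found in the camera images.
- bin: Fixed wooden counter bin: light wood cabinet, darker tilt-out front with a brass bar handle; 155 deep, 220 wide, 180 mm high. Origin on the worktop under the middle of the closed front's outer face; x points into the cabinet, y to its left as the robot sees it, z up. The front is the face of a white bucket that tips out with it; the cabinet does not move.
- bin_front (a joint): Tilt of the bin's front and bucket, rad: 0 shut, grows as the top of the front comes out towards the robot (-x of the bin), stop at 0.70. A stiff hinge (about 0.4 N m, a pull of some 3 to 6 N at the handle) that stays wherever it is left. It may start slightly ajar.
- bin_handle (a point): Middle of the handle's bar, moving with the front. Bar 12 mm thick, 120 mm long along the bin's y, axis 45 mm out from the front's face and 8 mm above its top edge, brackets at its ends. Shut, it is 183 mm above the worktop. The 39 mm gap behind it is open from above, so fingers can go down and hook it. At the stop it is about 97 mm nearer the robot and 114 mm above the worktop.
- bin_hinge (a point): Middle of the hinge line (along y of the bin), at the foot of the outer face of the front, 15 mm above the worktop. The front is 160 mm tall from here and 10 mm thick.
- bin_inside (a point): Middle of the bucket's floor; axes tip with the bucket (at tilt 0 those of the bin). Inside, the bucket is 106 mm from front to back wall and 188 mm wide; back wall 100 mm tall, side walls 145 mm by the front and 100 mm behind.
- bin_opening (a point): Middle of the opening that the bin has once its front is at its stop, 180 mm above the worktop, level with the cabinet's roof; does not move. Seen from above the opening is 90 mm along the bin's x (50 mm in front of this point to the roof's edge) and 188 mm along y. The front's top edge is then 137 mm, the side walls at most 170 mm above the worktop.
- scoop: Loose steel weighing scoop, 0.14 to 0.26 kg: trough 57 mm wide (x), 131 mm long (y: back wall -65, mouth +66), a small tab behind. Origin at its underside. Floor 3 mm thick, flat to y = +19 mm, then rising at 20 degrees to the mouth. Side walls 2.5 mm thick, 42 mm high (35 on the rise). Grip from above across the side walls, near y = -10, z = 30 mm. It holds the chocolates.
- scoop_mouth (a point): Middle of the floor's edge at the scoop's open mouth, 66 mm ahead of the origin (y) and 20 mm up.
- choc_0: Foil-wrapped chocolate ball, gold, 24 mm diameter, 15 g, origin at its centre; starts in the scoop.
- choc_1: Foil-wrapped chocolate ball, red, 24 mm diameter, 15 g, origin at its centre; starts in the scoop.
- choc_2: Foil-wrapped chocolate ball, gold, 24 mm diameter, 15 g, origin at its centre; starts in the scoop.
- choc_3: Foil-wrapped chocolate ball, red, 24 mm diameter, 15 g, origin at its centre; starts in the scoop.
- choc_4: Foil-wrapped chocolate ball, gold, 24 mm diameter, 15 g, origin at its centre; starts in the scoop.
- choc_5: Foil-wrapped chocolate ball, red, 24 mm diameter, 15 g, origin at its centre; starts in the scoop.
- call_bell: Loose bystander: silver counter bell with black foot, 84 mm across, 50 mm high; origin at the centre of its underside.
- cookie_pack_1: Loose bystander: pale stack of cookies in a clear tied bag, about 74 mm across, 84 mm high; origin at the centre of its underside.
- gift_box_0: Loose bystander: brown lidded pastry box with a red ribbon, 74x108x49 mm; origin at the centre of its underside.
- gift_box_1: Loose bystander: smaller brown lidded pastry box with a red ribbon, 69x73x61 mm; origin at the centre of its underside.
There are look-alikes about, which are no part of the job. Of the things like the scoop, leave any that is black; of the rest the larger one is meant.

How it is judged (in metres and radians):
On the way, in this order (a step that is already met when the one before it is completed fails the run):
1. the bin's front is pulled out to its stop while the scoop still stands on the worktop (value of joint bin_front above 0.64 rad and height (world z) of scoop between -0.01 and 0.01 m and angle between scoop's own z axis and vertical below 0.15 rad), for 0.2 s.
2. the scoop is lifted and tipped to pour (height (world z) of scoop_mouth above 0.08 m and angle between scoop's own z axis and vertical above 0.4 rad), for 0.1 s.
3. all six chocolates are in the bin (x of choc_0 in the frame of bin_inside between -0.055 and 0.06 m and y of choc_0 in the frame of bin_inside between -0.098 and 0.098 m and z of choc_0 in the frame of bin_inside between 0 and 0.12 m and x of choc_1 in the frame of bin_inside between -0.055 and 0.06 m and y of choc_1 in the frame of bin_inside between -0.098 and 0.098 m and z of choc_1 in the frame of bin_inside between 0 and 0.12 m and x of choc_2 in the frame of bin_inside between -0.055 and 0.06 m and y of choc_2 in the frame of bin_inside between -0.098 and 0.098 m and z of choc_2 in the frame of bin_inside between 0 and 0.12 m and x of choc_3 in the frame of bin_inside between -0.055 and 0.06 m and y of choc_3 in the frame of bin_inside between -0.098 and 0.098 m and z of choc_3 in the frame of bin_inside between 0 and 0.12 m and x of choc_4 in the frame of bin_inside between -0.055 and 0.06 m and y of choc_4 in the frame of bin_inside between -0.098 and 0.098 m and z of choc_4 in the frame of bin_inside between 0 and 0.12 m and x of choc_5 in the frame of bin_inside between -0.055 and 0.06 m and y of choc_5 in the frame of bin_inside between -0.098 and 0.098 m and z of choc_5 in the frame of bin_inside between 0 and 0.12 m), for 0.2 s.
At the end, for the whole second after the job is handed in: All six chocolates lie in the bin's bucket, the front is still open to within 0.08 rad of its stop (0.70), and the scoop stands upright (within 0.15 rad) and still on the worktop (all of step 3 and value of joint bin_front above 0.62 rad and height (world z) of scoop between -0.01 and 0.01 m and angle between scoop's own z axis and vertical below 0.15 rad and linear speed of scoop below 0.03 m/s); the robot touches nothing.
It fails at once if the call bell is shifted by more than 40 mm or tipped (distance of call_bell from where it was at the start of the episode above 0.04 m or angle between call_bell's own z axis and vertical above 0.5 rad).
It fails at once if the cookie pack 1 is shifted by more than 40 mm or tipped (distance of cookie_pack_1 from where it was at the start of the episode above 0.04 m or angle between cookie_pack_1's own z axis and vertical above 0.5 rad).
It fails at once if the gift box 0 is shifted by more than 40 mm or tipped (distance of gift_box_0 from where it was at the start of the episode above 0.04 m or angle between gift_box_0's own z axis and vertical above 0.5 rad).
It fails at once if the gift box 1 is shifted by more than 40 mm or tipped (distance of gift_box_1 from where it was at the start of the episode above 0.04 m or angle between gift_box_1's own z axis and vertical above 0.5 rad).
It also fails if it takes over 72 s, if anything falls off the work surface, if the arm or the gripper's body presses on something with over 40 N, if the wrist force passes 120 N, or if a joint passes its speed limit or range.

ROBOT

A 6-joint arm with a two-finger parallel gripper is mounted at the origin on a cart in front of the work surface, level with it; the furniture and walls round the work are solid. World frame = base frame: x ahead of the robot, y to its left, z up, the work surface at z = 0. Lengths are in m, angles in degrees, forces in N, time in s.
With the tool pointing down it reaches from about 0.3 to 0.75 m from the base axis. Payload 8.5 kg.
Tool frame: the origin (TCP) lies midway between the tips of the shut fingers; the grasp point (between the pads) lies 19 mm behind it (env.grip_depth is the distance from the TCP to the grasp point, in m); y points along the fingers, x is the direction in which the jaws open and shut, and the axes are right-handed (so a half turn about y gives the same grasp; the last joint's range is limited). The gripper opens to 85 mm and grips with 20 to 120 N. Pads are 22 mm wide; open, the fingers measure 114 mm over their backs; the gripper's body (76 mm by 85 mm) begins 54 mm behind the grasp point. The pads swing forward as they close: fully open they stand 13 mm farther back than shut.
Start: joints at [54.185, 21.807, 74.336, -0, 83.858, -12.336], TCP at [0.219, 0.504, 0.231] pointing down, gripper open.
Joint ranges: [-178.18, 178.18], [-50.72, 133.34], [12.68, 142.11], [-81.47, 261.47], [9.98, 163.14], [-165.26, 165.26]. Speed limits (degrees/s): [136.94, 136.94, 180, 180, 180, 180].

INTERFACE

Orientations are given as a 3x3 rotation matrix whose columns are the frame's x, y, z axes.
In Python, from rig import env gives the robot as it stands.
- The arm moves only by the shell command python3 -m inch 'ROWS' [FORCE]. ROWS is JSON, a list that holds one entry, the list of rows, each a list of 7 numbers: the gripper command: -1 is shut, 1 is fully open, values between are in proportion, then the shift along the world's x, y, z in cm, then the turn, a rotation vector about the world's x, y, z in degrees. In form: [[[grip, dx, dy, dz, rx, ry, rz], ...]]. A call has 1 to 20 rows; each row is the pose to reach, as a shift and turn from the pose commanded when the call began; what a row does not reach only later rows make up. A row lasts 1/8 s, in which the tool goes at most 62.5 mm and 10.7 degrees, less where a joint would pass 70% of its speed; a pose out of reach is approached as far as the arm can. A call with a gripper value outside its range is refused whole. The fingers move at their own pace and stop on an object; FORCE is the grip in N (left out, the last holds). Time passes only in rows, so rows that repeat a pose let the fingers close. It gives the time, the measured TCP pose, the force and the opening at its end, in the units of the state.
- env.observe(): the state, without advancing time (a new reading comes with each control period).
- env.get_image(name): name is "scene" or "side" or "wrist"; returns a dict with "frame" (420x560x3 uint8, red, green, blue), "mtx" (3x3 intrinsics, pixels), "rvec" (rotation vector, rad) and "tvec" (3), from world to camera coordinates, as OpenCV has them. Camera axes: x right, y down, z forward; pixel columns grow to the right and rows downward; lengths in m; the calibration is good to about 2 mm. A picture is of the moment at which its call begins. There is no depth.
- env.close_job(): hands the job in, once; it reports no verdict.
The state is a dict: "time_s": time; "q": joint angles; "qvel": joint speeds; "joint_efforts": joint torques, N m; "position": TCP position; "tool_rot": TCP orientation; "ft_force": force on the tool from outside, world axes, zero at the start; "wrist_torque": the same for the moment, N m; "grip_width": finger opening in m.
Only numpy, scipy, OpenCV 4.12 (cv2) and the standard library are available. Lean on these libraries where they do the work, as an engineer would, in place of code of your own. Each camera call takes 0.05 s, during which the arm holds its last target.

## Working session

There is one attempt and no reset: what is moved stays moved. The work goes in short steps, Python scripts to look and compute and a shell command to move; the robot and the scene stay as the last step left them, time stands still between calls to the robot, and variables do not carry over. Pictures are saved under pics/ and viewed, and the job is handed in when it is done.

```bash
mkdir -p pics; ls; cat > h.py <<'E'
import numpy as np, cv2
from rig import env
def shot(name,tag):
    im=env.get_image(name); f=im["frame"]
    cv2.imwrite(f"pics/{tag}.png",cv2.cvtColor(f,cv2.COLOR_RGB2BGR))
    np.savez(f"pics/{tag}.npz",**{k:np.array(v) for k,v in im.items()})
    return im
def load(tag): return dict(np.load(f"pics/{tag}.npz"))
def ray(im,u,v):
    K=np.array(im["mtx"]);R,_=cv2.Rodrigues(np.array(im["rvec"],float));t=np.array(im["tvec"],float).reshape(3)
    p=cv2.undistortPoints(np.array([[[u,v]]],float),K,None)[0,0]
    d=R.T@np.array([p[0],p[1],1.]);return -R.T@t,d/np.linalg.norm(d)
def onz(im,u,v,z):
    c,d=ray(im,u,v);return c+d*(z-c[2])/d[2]
def tri(ims,uvs):
    A=np.zeros((3,3));b=np.zeros(3);L=[]
    for im,(u,v) in zip(ims,uvs):
        c,d=ray(im,u,v);P=np.eye(3)-np.outer(d,d);A+=P;b+=P@c;L.append((c,P))
    x=np.linalg.solve(A,b);return x,[float(np.linalg.norm(P@(x-c))) for c,P in L]
def proj(im,p):
    return cv2.projectPoints(np.array(p,float).reshape(-1,3),np.array(im["rvec"],float),np.array(im["tvec"],float),np.array(im["mtx"]),None)[0].reshape(-1,2)
E
python3 - <<'E'
from h import *
np.set_printoptions(precision=3,suppress=True)
for n in ["scene","side","wrist"]:
    im=shot(n,n+"0"); print(n,ray(im,280,210))
s=env.observe(); print(s)
E
```

```text
pics
scene (array([-0.185, -0.7  ,  0.92 ]), array([ 0.585,  0.55 , -0.596]))
side (array([0.194, 1.1  , 0.816]), array([ 0.28 , -0.809, -0.517]))
wrist (array([0.144, 0.537, 0.373]), array([ 0.292, -0.122, -0.949]))
{'time_s': 0.15, 'q': array([ 54.186,  21.833,  74.371,   0.001,  83.857, -12.335]), 'qvel': array([ 0.011, -0.138,  0.014, -0.079, -0.073, -0.073]), 'joint_efforts': array([  0.002, -44.863, -23.135,  -0.   ,   0.004,   0.   ]), 'position': array([0.219, 0.504, 0.231]), 'tool_rot': array([[ 0.398, -0.001, -0.917],
       [ 0.917, -0.001,  0.398],
       [-0.001, -1.   ,  0.   ]]), 'ft_force': array([-0.511, -0.23 ,  0.24 ]), 'wrist_torque': array([-0.001,  0.017,  0.   ]), 'grip_width': 0.08536813477636207}
```

View pics/scene0.png

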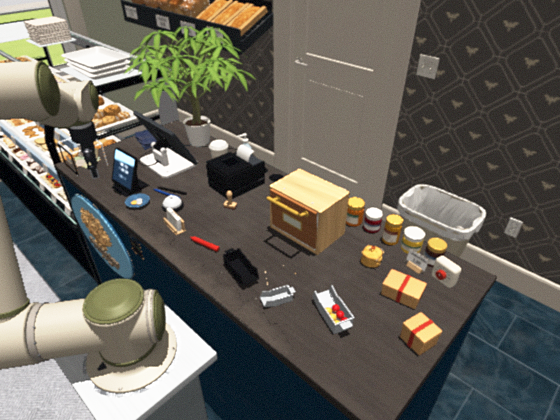

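View pics/side0.png

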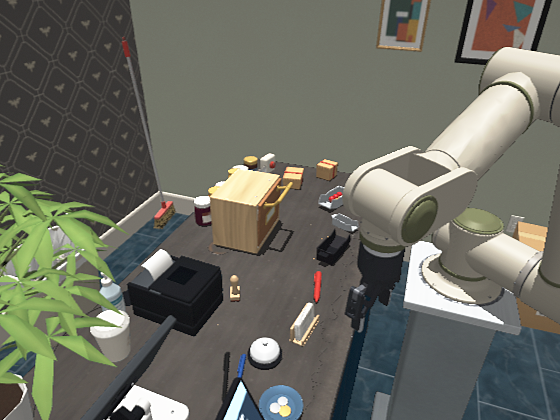

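View pics/wrist0.png

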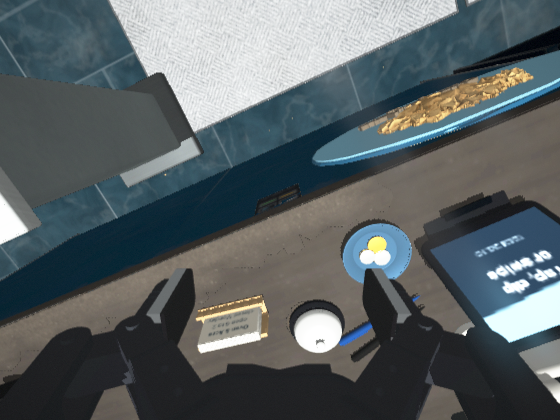

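The scene view shows the bin at about (310,210) with its handle at (290,205). There are three scoops: black at (240,267), a small steel one at (278,297), and a larger steel one holding red and gold balls at (335,312). The larger steel one fits the description, and I'll check it in an enlarged crop.

```bash
python3 - <<'E'
from h import *
a=cv2.imread("pics/scene0.png");b=cv2.imread("pics/side0.png")
cv2.imwrite("pics/c1.png",cv2.resize(a[160:360,215:455],None,fx=3.3,fy=3,interpolation=cv2.INTER_CUBIC)[:, :792])
cv2.imwrite("pics/c2.png",cv2.resize(b[145:275,200:360],None,fx=5,fy=4.6,interpolation=cv2.INTER_CUBIC))
E
```

```text
(no output)
```

View pics/c1.png

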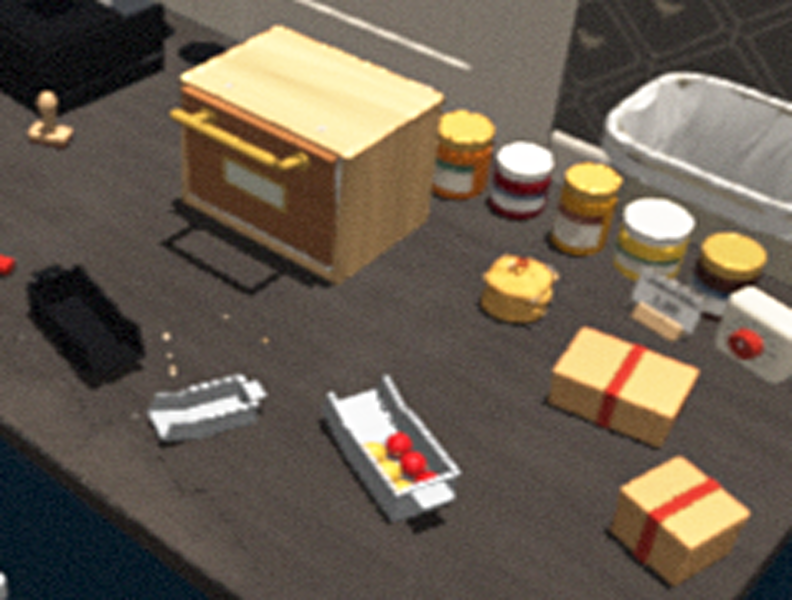

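View pics/c2.png

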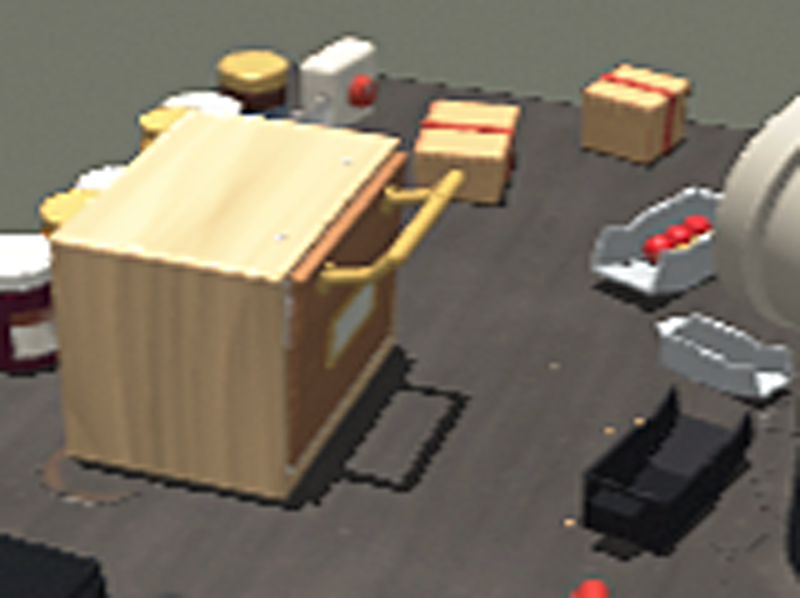

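```bash
python3 - <<'E'
from h import *
np.set_printoptions(precision=4,suppress=True)
A=load("scene0");B=load("side0")
a=lambda x,y:(215+x/3.3,160+y/3); b=lambda x,y:(200+x/5,145+y/4.6)
for n,p,q in [("handle +y",a(178,117),b(380,272)),("handle -y",a(281,163),b(458,178)),
 ("roof front +y",a(184,79),b(282,282)),("roof front -y",a(338,157),b(398,140)),("roof back +y",a(275,28),b(53,242)),
 ("front foot +y",a(183,197),b(290,498)),
 ("scoop mouth corner top +x?",a(328,393),b(600,235)),("scoop mouth right",a(387,378),b(598,278)),
 ]:
    print(n,*tri([A,B],[p,q]))
# scoop outline at z heights
for n,p,z in [("rimback R",(458,470),.042),("rimback L",(393,490),.042),("rimmouth L",(328,393),.055),("rimmouth R",(387,378),.055),("mouth floor L",(340,418),.02),("backfoot L",(392,518),0.)]:
    print(n,onz(A,*a(*p),z))
for n,p in [("pack",(517,318)),("bx0",(620,420)),("bx1",(680,560)),("bell?",(0,0))]: print(n,onz(A,*a(*p),0.0))
print("bell",onz(A,172,205,.02), onz(B,265,355,.02))
E
```

```text
handle +y [0.5686 0.0587 0.1691] [0.0007041041124340336, 0.0007041041124341283]
handle -y [ 0.5649 -0.0764  0.1767] [0.00346175108665886, 0.003461751086658881]
roof front +y [0.6175 0.0995 0.1751] [0.0022318298043202283, 0.002231829804320286]
roof front -y [ 0.6145 -0.1078  0.1791] [0.0019939521736195656, 0.001993952173619567]
roof back +y [0.7663 0.1054 0.1764] [0.0002624257175963862, 0.00026242571759633326]
front foot +y [0.6149 0.1026 0.0036] [0.00377919990323978, 0.0037791999032398354]
scoop mouth corner top +x? [ 0.4821 -0.2308  0.0461] [0.02115442230605632, 0.021154422306056297]
scoop mouth right [ 0.5123 -0.2474  0.018 ] [0.01345068262300733, 0.013450682623007366]
rimback R [ 0.4616 -0.368   0.042 ]
rimback L [ 0.4072 -0.3428  0.042 ]
rimmouth L [ 0.4495 -0.2392  0.055 ]
rimmouth R [ 0.4999 -0.2643  0.055 ]
mouth floor L [ 0.4578 -0.2485  0.02  ]
backfoot L [ 0.4102 -0.344   0.    ]
pack [ 0.7007 -0.2758  0.    ]
bx0 [ 0.6433 -0.4217  0.    ]
bx1 [ 0.5341 -0.5379  0.    ]
bell? [0.7904 0.629  0.    ]
bell [0.4357 0.4494 0.02  ] [0.4395 0.4828 0.02  ]
```

The crop confirms that scoop: steel, the larger one, holding the balls, tab at lower right and mouth to upper left. Next I'll bring the wrist camera in front of the bin, high up, for a better measurement.

```bash
python3 -m inch '[[[0,3,0,8,0,0,-5],[0,8,-12,12,0,0,-20],[0,26,-46,12,0,0,-66.5],[0,26,-46,12,0,0,-66.5],[0,26,-46,12,0,0,-66.5],[0,26,-46,12,0,0,-66.5],[0,26,-46,12,0,0,-66.5],[0,26,-46,12,0,0,-66.5],[0,26,-46,12,0,0,-66.5],[0,26,-46,12,0,0,-66.5],[0,26,-46,12,0,0,-66.5],[0,26,-46,12,0,0,-66.5]]]' 30
python3 - <<'E'
from h import *
shot("wrist","w1"); shot("scene","s1"); shot("side","d1"); s=env.observe(); print(s["q"],s["position"],s["tool_rot"],s["grip_width"])
E
```

```text
time_s: 1.65
position: [0.4787, 0.0452, 0.3512]
tool_rot: [[1.0, -0.0, -0.001], [0.001, 0.0, 1.0], [-0.0, -1.0, 0.0]]
ft_force: [-0.7, -0.1, -0.5]
grip_width: 0.0424
[-8.72329844e+00  1.11387725e+01  7.00622296e+01  5.64735669e-03
  9.87908365e+01 -8.83318875e+00] [0.47865512 0.04545675 0.35145577] [[ 9.99998120e-01  1.55568999e-04 -1.93302265e-03]
 [ 1.93301105e-03  7.46769255e-05  9.99998129e-01]
 [ 1.55713060e-04 -9.99999985e-01  7.43760685e-05]] 0.0426691091951557
```

View pics/w1.png

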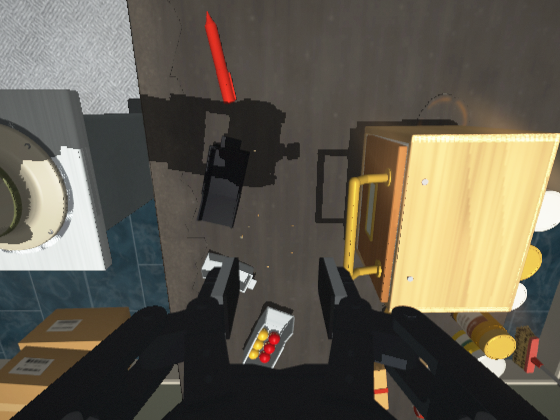

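View pics/s1.png

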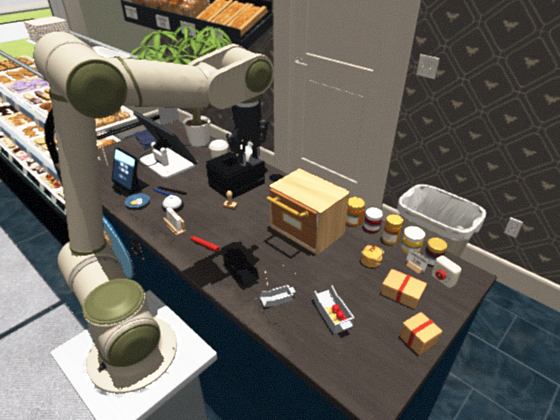

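View pics/d1.png

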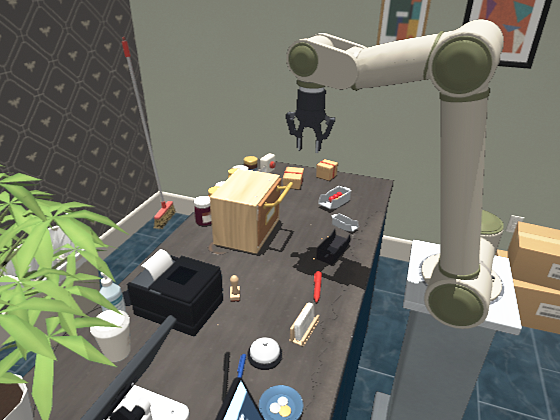

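```bash
python3 - <<'E'
from h import *
a=cv2.imread("pics/w1.png")
cv2.imwrite("pics/c3.png",cv2.resize(a[110:320,310:430],None,fx=2.85*1.5,fy=2.85,interpolation=cv2.INTER_CUBIC))
cv2.imwrite("pics/c4.png",cv2.resize(a[240:400,190:390],None,fx=4,fy=3.7,interpolation=cv2.INTER_CUBIC))
E
```

```text
(no output)
```

View pics/c3.png

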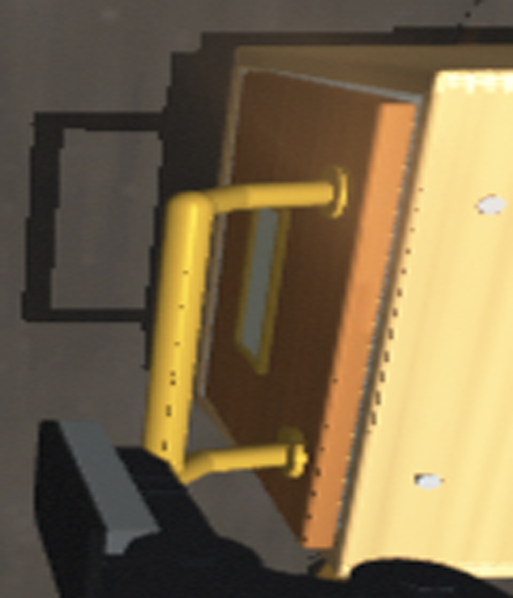

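View pics/c4.png

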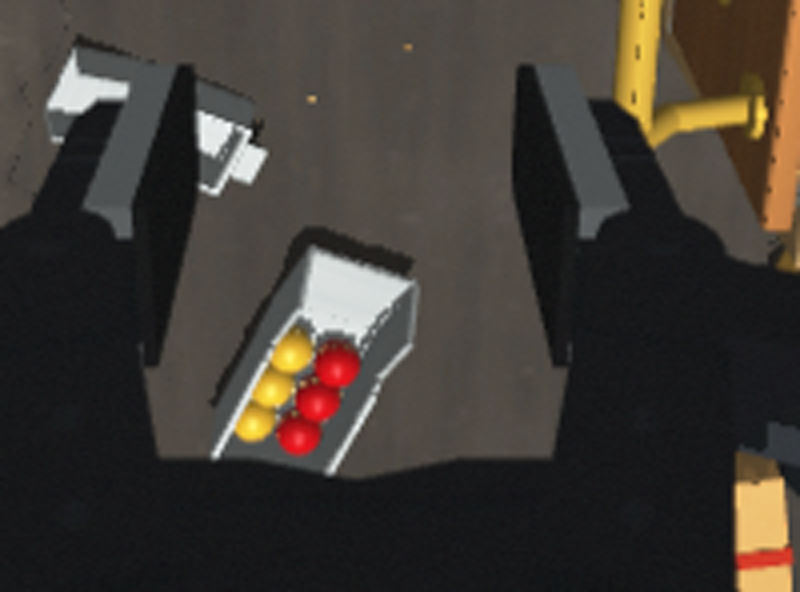

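The wrist view shows the bar running from about (354,183) to (349,270), clear of the gripper. It also shows the scoop with six balls at about (270,345).

```bash
python3 - <<'E'
from h import *
np.set_printoptions(precision=4,suppress=True)
A=load("scene0");B=load("side0");W=load("w1")
a=lambda x,y:(215+x/3.3,160+y/3); b=lambda x,y:(200+x/5,145+y/4.6); w=lambda x,y:(310+x/4.275,110+y/2.85); w2=lambda x,y:(190+x/4,240+y/3.7)
for n,p,q,r in [("handle +y",a(178,117),b(380,270),w(187,207)),("handle -y",a(285,163),b(460,178),w(167,458)),
 ("front top outer +y",a(186,95),b(290,285),w(381,104)),("roof front+y",a(184,79),b(282,282),w(432,74))]:
    print(n,tri([A,B,W],[p,q,r]),tri([A,W],[p,r])[0],tri([B,W],[q,r])[0])
for h in (.173,.183): print(h,onz(W,*w(187,207),h),onz(W,*w(167,458),h))
# scoop: mouth floor edge L/R
for n,p,q in [("mouth floor L",a(340,418),w2(316,248)),("mouth floor R",a(394,390),w2(415,285))]:
    print(n,tri([A,W],[p,q]),onz(W,*q,.02))
P=[onz(W,*w2(*q),z) for q,z in [((316,248),.02),((415,285),.02),((302,312),.046),((378,380),.046),((215,457),.042),((333,470),.042)]]
print(np.array(P))
E
```

```text
handle +y (array([0.5661, 0.055 , 0.1704]), [0.001988827313230363, 0.003552931188565371, 0.0043090572352171945]) [0.5623 0.0528 0.1754] [0.5674 0.0515 0.1655]
handle -y (array([ 0.5673, -0.0706,  0.1725]), [0.009150561880985288, 0.008361859669423303, 0.010763030710193727]) [ 0.5747 -0.0677  0.1651] [ 0.557  -0.0492  0.1893]
front top outer +y (array([0.6127, 0.0902, 0.1641]), [0.0014941918585115203, 0.0028533988202219594, 0.0018101813519303964]) [0.6124 0.0906 0.1619] [0.6121 0.0917 0.1667]
roof front+y (array([0.6176, 0.1013, 0.175 ]), [0.002722900003329286, 0.0024464781231548437, 0.0018691693649902784]) [0.6199 0.1023 0.1738] [0.6157 0.1032 0.1761]
0.173 [0.5623 0.0527 0.173 ] [ 0.5656 -0.0579  0.173 ]
0.183 [0.5597 0.055  0.183 ] [ 0.5629 -0.0522  0.183 ]
mouth floor L (array([ 0.4639, -0.2394,  0.0049]), [0.0045233453309616815, 0.004523345330961746]) [ 0.4609 -0.2248  0.02  ]
mouth floor R (array([ 0.5146, -0.2569,  0.0154]), [0.0073611682767284565, 0.007361168276728494]) [ 0.5083 -0.2476  0.02  ]
[[ 0.4609 -0.2248  0.02  ]
 [ 0.5083 -0.2476  0.02  ]
 [ 0.4551 -0.2431  0.046 ]
 [ 0.4903 -0.285   0.046 ]
 [ 0.4112 -0.3393  0.042 ]
 [ 0.4688 -0.348   0.042 ]]
```

```bash
python3 -m inch '[[[0,8.4,-5,0,0,0,0],[0,8.4,-5,-5,0,0,0],[0,8.4,-5,-10,0,0,0],[0,8.4,-5,-11,0,0,0],[0,8.4,-5,-11,0,0,0],[0,8.4,-5,-11,0,0,0]]]'
python3 - <<'E'
from h import *
shot("wrist","w2"); shot("side","d2"); s=env.observe(); print(s["position"],s["q"])
d=cv2.imread("pics/d2.png");cv2.imwrite("pics/d2c.png",cv2.resize(d[80:280,190:350],None,fx=4,fy=3,interpolation=cv2.INTER_CUBIC))
E
```

```text
time_s: 2.55
position: [0.5637, -0.0053, 0.2438]
tool_rot: [[1.0, 0.004, -0.001], [0.001, -0.001, 1.0], [0.004, -1.0, -0.001]]
ft_force: [-0.2, -0.7, 0.0]
grip_width: 0.0425
[ 0.56352459 -0.00542014  0.24320368] [-1.25853711e+01  2.26411065e+01  7.10059366e+01 -2.78104527e-04
  8.61600391e+01 -1.26265304e+01]
```

View pics/w2.png

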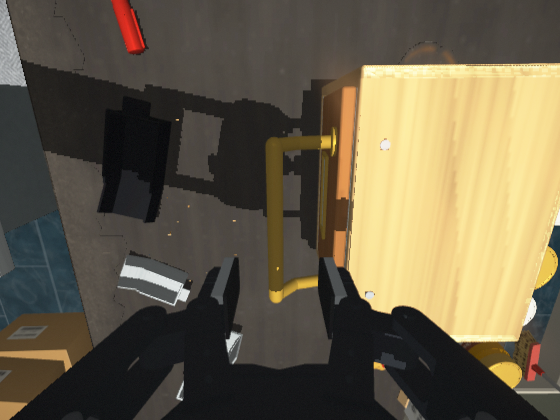

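View pics/d2c.png

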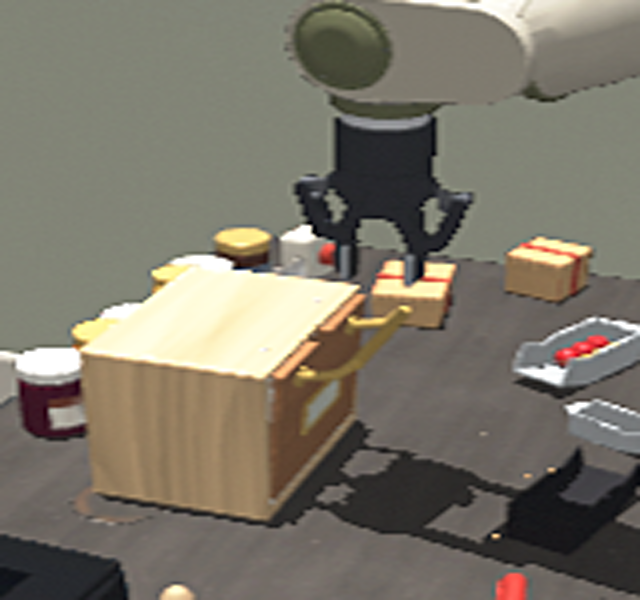

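In the wrist view the bar, (274,143) to (277,296), sits between the finger tips at (230,270) and (330,270).

```bash
python3 - <<'E'
from h import *
np.set_printoptions(precision=4,suppress=True)
A=load("scene0");W=load("w2");W1=load("w1")
print(tri([A,W],[(215+178/3.3,160+117/3),(274,143)]),tri([A,W],[(215+283/3.3,160+163/3),(277,297)]),tri([W1,W],[(310+187/4.275,110+207/2.85),(274,143)]))
for h in(.172,.18):print(onz(W,274,143,h),onz(W,277,297,h))
E
```

```text
(array([0.5625, 0.0547, 0.1746]), [0.0019446844014324944, 0.001944684401432541]) (array([ 0.5669, -0.0739,  0.1751]), [0.00497994603953327, 0.0049799460395335]) (array([0.5606, 0.0556, 0.1811]), [0.0011409779202514775, 0.0011409779202513626])
[0.561  0.0557 0.172 ] [ 0.5631 -0.0723  0.172 ]
[0.5611 0.0566 0.18  ] [ 0.5631 -0.0667  0.18  ]
```

```bash
python3 -m inch '[[[0,-0.1,0,-4.5,0,0,0],[0,-0.1,0,-8.8,0,0,0],[0,-0.1,0,-8.8,0,0,0],[-0.6,-0.1,0,-8.8,0,0,0],[-0.6,-0.1,0,-8.8,0,0,0],[-0.6,-0.1,0,-8.8,0,0,0]]]' 20
python3 - <<'E'
from h import *
shot("wrist","w3"); shot("side","d3"); s=env.observe(); print(s["position"],s["grip_width"],s["ft_force"])
d=cv2.imread("pics/d3.png");cv2.imwrite("pics/d3c.png",cv2.resize(d[80:280,190:350],None,fx=4,fy=3,interpolation=cv2.INTER_CUBIC))
E
```

```text
time_s: 3.4
position: [0.5626, -0.0056, 0.1545]
tool_rot: [[1.0, 0.002, -0.0], [0.0, -0.0, 1.0], [0.002, -1.0, -0.0]]
ft_force: [0.1, 0.6, 0.6]
grip_width: 0.0174
[ 0.56230582 -0.0055786   0.15395449] 0.01735034773444086 [-0.25125125  0.60862915 -0.80185895]
```

View pics/d3c.png

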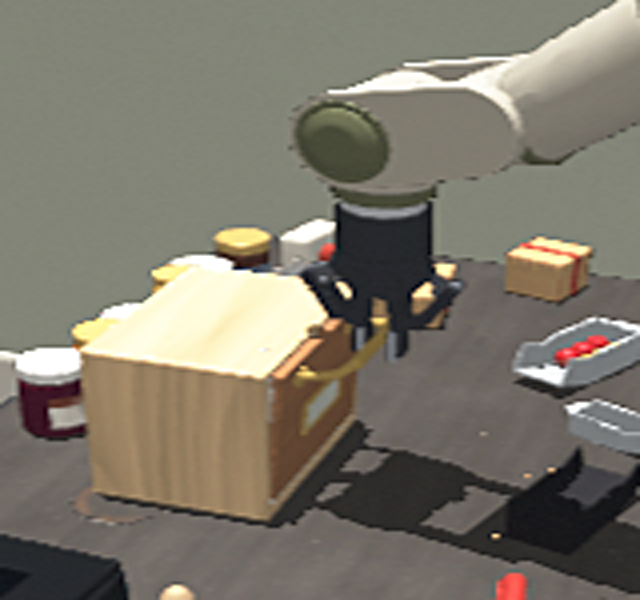

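View pics/w3.png

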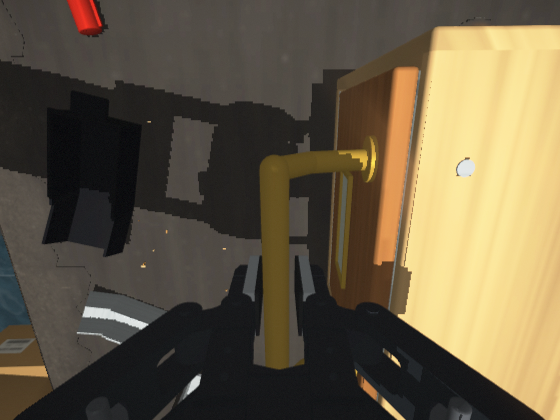

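The bar runs between the fingers (around (275,280)), so I'll pull along its arc.

```bash
python3 -m inch '[[[-0.6,-1.2,0,-0.4,0,0,0],[-0.6,-2.3,0,-0.9,0,0,0],[-0.6,-3.5,0,-1.6,0,0,0],[-0.6,-4.6,0,-2.3,0,0,0],[-0.6,-5.6,0,-3.1,0,0,0],[-0.6,-6.6,0,-3.9,0,0,0],[-0.6,-7.4,0,-4.6,0,0,0],[-0.6,-8.1,0,-5.3,0,0,0],[-0.6,-8.8,0,-6,0,0,0],[-0.6,-9.4,0,-6.6,0,0,0],[-0.6,-9.8,0,-6.7,0,0,0],[-0.6,-9.8,0,-6.7,0,0,0],[-0.6,-9.8,0,-6.7,0,0,0]]]'
python3 - <<'E'
from h import *
shot("wrist","w4"); shot("side","d4"); s=env.observe(); print(s["position"],s["grip_width"],s["ft_force"])
d=cv2.imread("pics/d4.png");cv2.imwrite("pics/d4c.png",cv2.resize(d[80:280,190:350],None,fx=4,fy=3,interpolation=cv2.INTER_CUBIC))
E
```

```text
time_s: 5.12
position: [0.4719, -0.0062, 0.0878]
tool_rot: [[1.0, 0.019, 0.001], [-0.001, -0.001, 1.0], [0.019, -1.0, -0.001]]
ft_force: [34.2, 5.3, -12.1]
grip_width: 0.0171
[ 0.47192072 -0.00623296  0.08777416] 0.017044017045562423 [ 33.88461632   5.01686602 -12.32038828]
```

View pics/d4c.png

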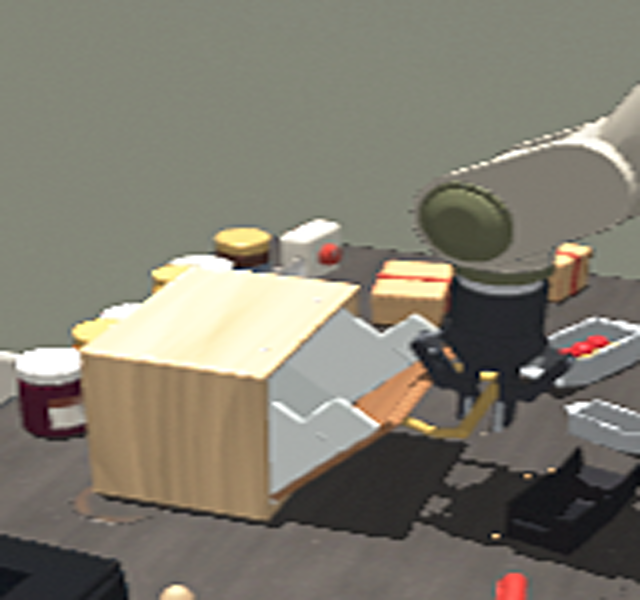

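View pics/w4.png

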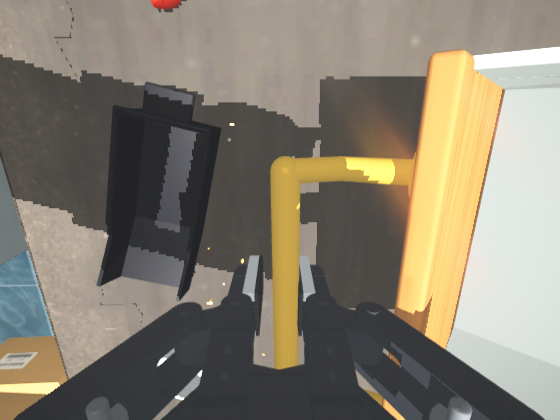

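The bucket is tipped out and a 34 N reaction shows it is on its stop. I'll release, rise clear and check the angle.

```bash
python3 -m inch '[[[-0.3,0,0,0,0,0,0],[-0.3,0.6,0,0,0,0,0],[-0.3,0.6,0,0,0,0,0],[-0.3,0.6,0,2,0,0,0],[-0.3,0.5,0,5,0,0,0],[-0.3,0.3,0,10,0,0,0],[0,0,0,16,0,0,0],[0.5,-2,-8,22,0,0,-10],[1,-4,-18,22,0,0,-20],[1,-4,-18,22,0,0,-21],[1,-4,-18,22,0,0,-21],[1,-4,-18,22,0,0,-21]]]'
python3 - <<'E'
from h import *
shot("wrist","w5"); shot("side","d5");shot("scene","s5"); s=env.observe(); print(s["position"],s["grip_width"],s["ft_force"],s["q"],s["tool_rot"])
d=cv2.imread("pics/d5.png");cv2.imwrite("pics/d5c.png",cv2.resize(d[80:280,190:350],None,fx=4,fy=3,interpolation=cv2.INTER_CUBIC))
d=cv2.imread("pics/s5.png");cv2.imwrite("pics/s5c.png",cv2.resize(d[160:360,215:455],None,fx=3.3,fy=3,interpolation=cv2.INTER_CUBIC))
E
```

```text
time_s: 6.72
position: [0.4237, -0.1854, 0.3058]
tool_rot: [[0.933, -0.001, 0.359], [-0.359, 0.001, 0.933], [-0.002, -1.0, 0.001]]
ft_force: [-0.1, 0.2, -0.2]
grip_width: 0.0854
[ 0.4242181  -0.18408966  0.30598744] 0.08537497885417583 [0.03944528 0.03840264 0.27765818] [-3.81870492e+01  1.01427378e+01  7.86066418e+01  1.57613133e-02
  9.13183630e+01 -1.73178568e+01] [[ 9.34397954e-01 -7.59286193e-04  3.56230103e-01]
 [-3.56229374e-01  9.47113525e-04  9.34398061e-01]
 [-1.04686589e-03 -9.99999263e-01  6.14500894e-04]]
```

View pics/d5c.png

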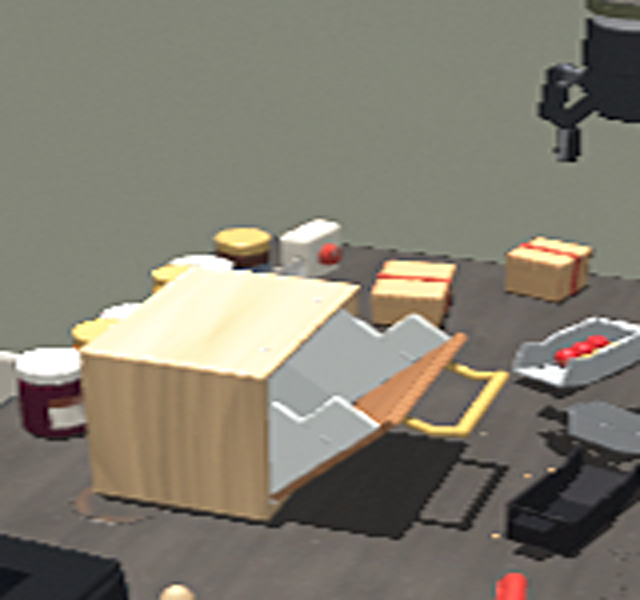

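View pics/s5c.png

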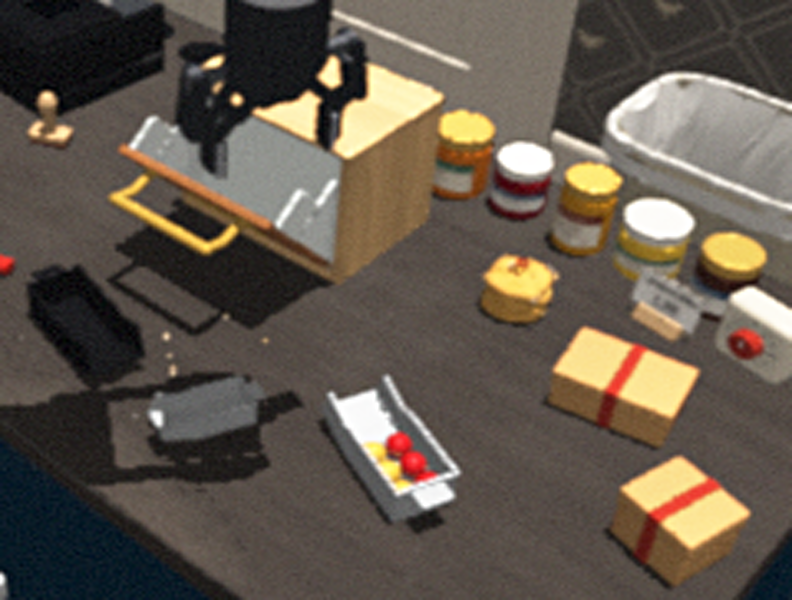

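View pics/w5.png

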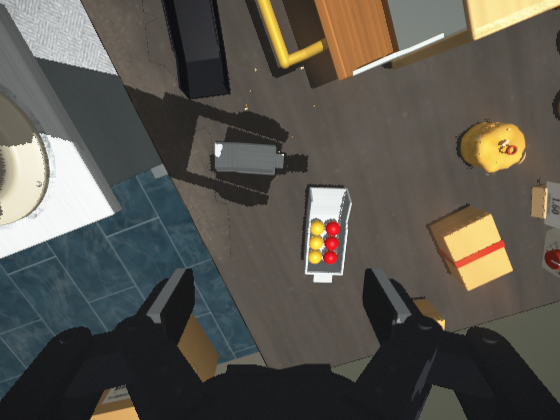

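```bash
python3 - <<'E'
from h import *
np.set_printoptions(precision=4,suppress=True)
S=load("s5");D=load("d5")
a=lambda x,y:(215+x/3.3,160+y/3); b=lambda x,y:(190+x/4,80+y/3)
print(tri([S,D],[a(113,196),b(465,433)]),tri([S,D],[a(209,249),b(505,373)]))
c=cv2.imread("pics/w5.png");cv2.imwrite("pics/w5c.png",cv2.resize(c[175:295,280:380],None,fx=5,fy=5,interpolation=cv2.INTER_CUBIC))
c=cv2.imread("pics/s5.png");cv2.imwrite("pics/s5d.png",cv2.resize(c[280:340,305:365],None,fx=10,fy=10,interpolation=cv2.INTER_CUBIC))
E
```

```text
(array([0.4723, 0.0544, 0.1162]), [0.002367368708808638, 0.002367368708808504]) (array([ 0.4747, -0.0719,  0.1172]), [0.0017400126429510797, 0.0017400126429511528])
```

View pics/w5c.png

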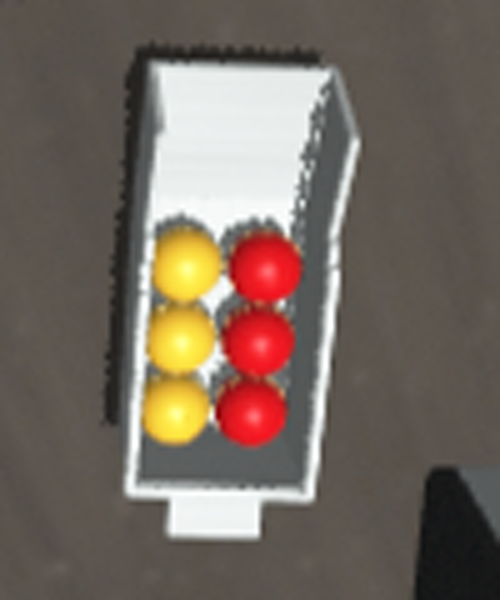

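View pics/s5d.png

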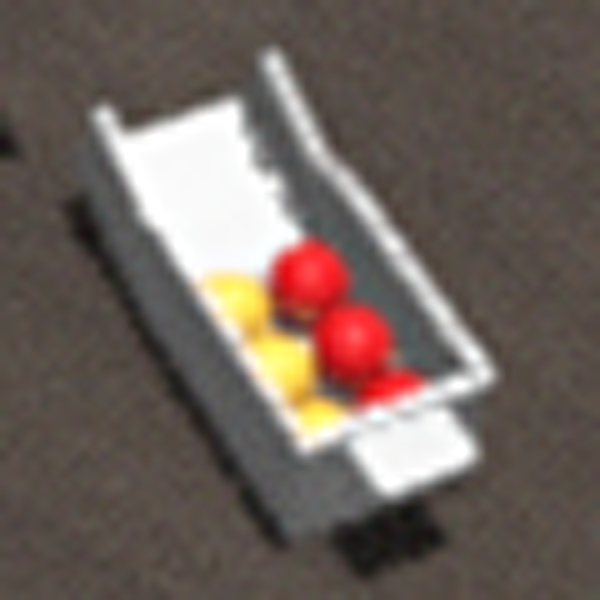

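```bash
python3 - <<'E'
from h import *
np.set_printoptions(precision=4,suppress=True)
S=load("s5");W=load("w5")
w=lambda x,y:(280+x/5,175+y/5); s=lambda x,y:(305+x/10,280+y/10)
R={}
for n,p,q in [("backL",(130,493),(303,445)),("backR",(310,497),(490,375)),("floorL",(152,65),(118,135)),("floorR",(333,70),(240,97)),("tabL",(168,537),(385,497)),("tabR",(258,537),(478,455)),("kneeR",(338,235),(322,150))]:
    x,e=tri([S,W],[s(*q),w(*p)]);R[n]=x;print(n,x,np.round(e[0],4))
bm=(onz(W,*w(130,493),.042)+onz(W,*w(310,497),.042))/2
fm=(onz(W,*w(152,65),.02)+onz(W,*w(333,70),.02))/2
print("w-only",bm,fm)
bm3=(R["backL"]+R["backR"])/2;fm3=(R["floorL"]+R["floorR"])/2
for b,f in((bm,fm),(bm3,fm3)):
    d=(f-b)[:2];L=np.linalg.norm(d);u=d/L;o=f[:2]-.066*u
    print("len",L,"yaw",np.degrees(np.arctan2(u[1],u[0])),"origin",o,"grasp",o-.010*u)
print(env.observe()["position"])
E
```

```text
backL [ 0.4066 -0.3476  0.0421] 0.0002
backR [ 0.4592 -0.3698  0.0419] 0.0006
floorL [ 0.4634 -0.2301  0.0243] 0.007
floorR [ 0.5089 -0.2479  0.0192] 0.0008
tabL [ 0.4121 -0.3708  0.036 ] 0.0
tabR [ 0.4393 -0.3809  0.0367] 0.0003
kneeR [ 0.4925 -0.2887  0.0416] 0.0002
w-only [ 0.4328 -0.3585  0.042 ] [ 0.4833 -0.2367  0.02  ]
len 0.1318860334069162 yaw 67.47764203279297 origin [ 0.458  -0.2977] grasp [ 0.4542 -0.3069]
len 0.13097794239472613 yaw 65.99905741268127 origin [ 0.4593 -0.2993] grasp [ 0.4553 -0.3084]
[ 0.4242 -0.1841  0.306 ]
```

The bar now triangulates to z≈0.116, against 0.1145 expected at the stop. The scoop's back rim is at z=0.042 and its length 0.131, which matches. I'll go for the grasp.

```bash
python3 -m inch '[[[1,1.5,-6,-4,0,0,-2],[1,3.1,-12.2,-10,0,0,-2],[1,3.1,-12.2,-16,0,0,-2],[1,3.1,-12.2,-21,0,0,-2],[1,3.1,-12.2,-23,0,0,-2],[1,3.1,-12.2,-23,0,0,-2]]]' 45
python3 - <<'E'
from h import *
shot("wrist","w6"); shot("scene","s6"); s=env.observe(); print(s["position"],s["tool_rot"])
c=cv2.imread("pics/s6.png");cv2.imwrite("pics/s6d.png",cv2.resize(c[240:360,275:395],None,fx=5,fy=5,interpolation=cv2.INTER_CUBIC))
E
```

```text
time_s: 7.62
position: [0.4548, -0.3056, 0.0744]
tool_rot: [[0.921, -0.004, 0.389], [-0.389, 0.004, 0.921], [-0.005, -1.0, 0.002]]
ft_force: [0.3, 0.3, 0.0]
grip_width: 0.0854
[ 0.45597002 -0.30714257  0.0775411 ] [[ 9.21183095e-01  9.93174502e-04  3.89128152e-01]
 [-3.89127219e-01 -1.01137744e-03  9.21183469e-01]
 [ 1.30845137e-03 -9.99998995e-01 -5.45192572e-04]]
```

View pics/w6.png

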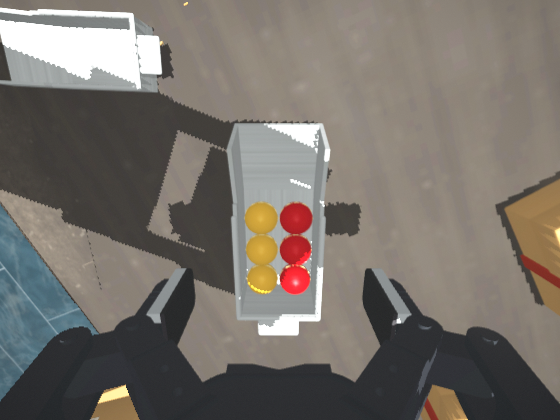

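View pics/s6d.png

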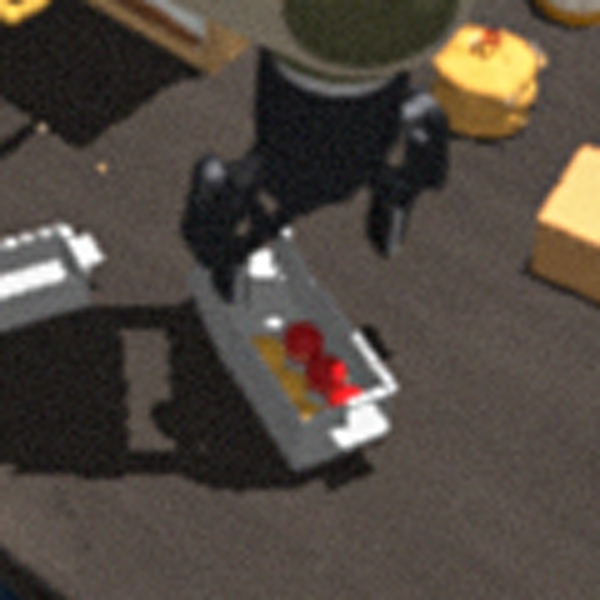

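The scoop is centred at column ≈281 and square to the jaws. I'll descend and grip.

```bash
python3 -m inch '[[[1,0,0,-3.5,0,0,0],[1,0,0,-6.7,0,0,0],[1,0,0,-6.7,0,0,0],[0.2,0,0,-6.7,0,0,0],[0.2,0,0,-6.7,0,0,0],[0.2,0,0,-6.7,0,0,0],[0.2,0,0,-6.7,0,0,0],[0.2,0,0,-6.7,0,0,0]]]' 45
python3 - <<'E'
from h import *
shot("wrist","w7"); s=env.observe(); print(s["position"],s["grip_width"],s["ft_force"])
E
```

```text
time_s: 8.72
position: [0.4556, -0.3079, 0.0114]
tool_rot: [[0.921, 0.002, 0.39], [-0.39, -0.002, 0.921], [0.002, -1.0, -0.001]]
ft_force: [-1.2, 1.1, 8.3]
grip_width: 0.0566
[ 0.45560925 -0.3079366   0.01143802] 0.055668263569680715 [-1.7620623   1.32112511  8.00903931]
```

View pics/w7.png

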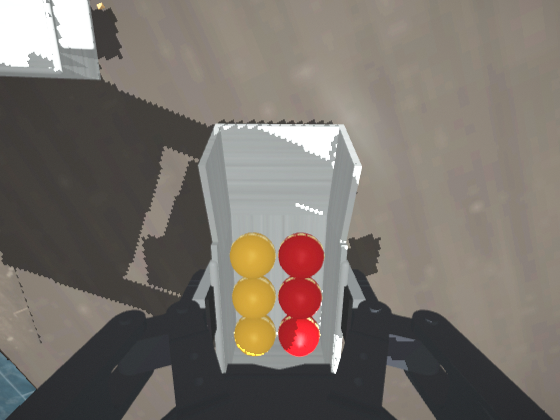

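The grasp holds at 55.7 mm with the balls still in the scoop. I'll lift gently and carry it to the bin's right side.

```bash
python3 -m inch '[[[-0.5,0,0,0,0,0,0],[-0.5,0,0,1,0,0,0],[-0.5,0,0,2.5,0,0,0],[-0.5,0,0,5,0,0,0],[-0.5,0,0,8,0,0,0],[-0.5,0,0,11,0,0,0],[-0.5,0,0,14,0,0,0],[-0.5,0,0,17,0,0,0],[-0.5,0.5,0.8,20,0,0,1],[-0.5,1.5,2.4,22.5,0,0,3],[-0.5,3,4.7,24,0,0,6],[-0.5,4.5,7.1,24.2,0,0,9],[-0.5,6,9.4,24.2,0,0,12],[-0.5,7.5,11.8,24.2,0,0,15],[-0.5,9,14.1,24.2,0,0,18],[-0.5,10,15.7,24.2,0,0,21],[-0.5,11,17.2,24.2,0,0,22.5],[-0.5,11.3,17.7,24.2,0,0,22.8],[-0.5,11.3,17.7,24.2,0,0,22.8]]]' 60
python3 - <<'E'
from h import *
shot("wrist","w8"); shot("scene","s8"); shot("side","d8");s=env.observe(); print(s["position"],s["grip_width"],s["ft_force"],s["q"])
c=cv2.imread("pics/s8.png");cv2.imwrite("pics/s8d.png",cv2.resize(c[140:290,230:380],None,fx=4,fy=4,interpolation=cv2.INTER_CUBIC))
E
```

```text
time_s: 11.15
position: [0.5681, -0.1306, 0.2513]
tool_rot: [[1.0, -0.0, 0.003], [-0.003, -0.0, 1.0], [-0.0, -1.0, -0.0]]
ft_force: [0.1, -0.0, -3.5]
grip_width: 0.0561
[ 0.56787185 -0.13114081  0.25131625] 0.05582903231199209 [-0.71612268  0.39589404 -3.89233159] [-2.46296922e+01  2.44497164e+01  6.67330630e+01 -1.06749033e-02
  8.88264925e+01 -2.43900857e+01]
```

View pics/w8.png

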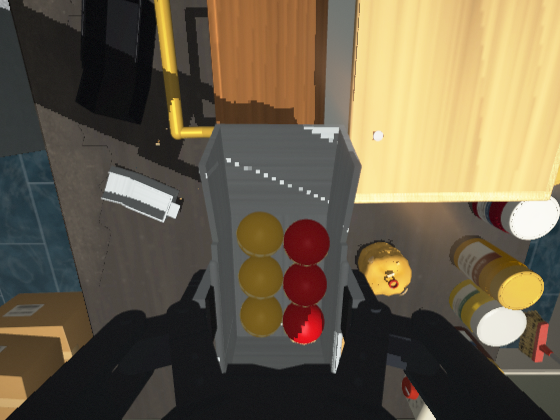

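View pics/s8d.png

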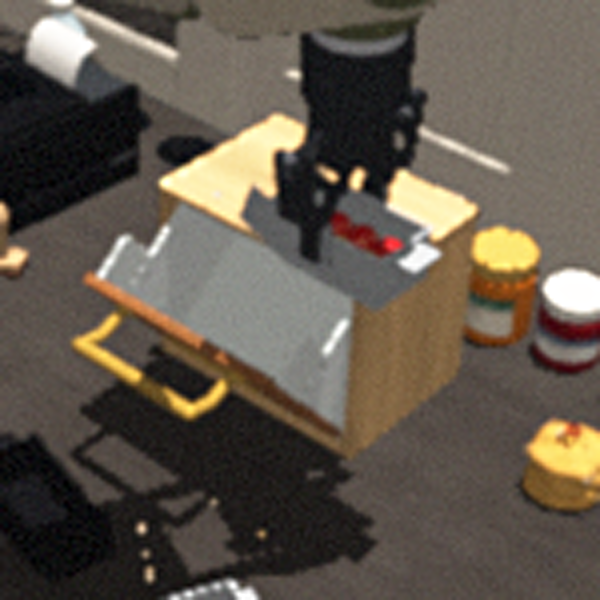

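View pics/d8.png

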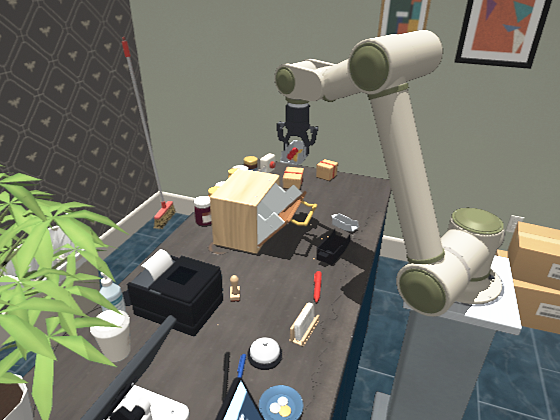

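```bash
python3 -m inch '[[[-0.5,0,0,0.2,-5,0,0],[-0.5,0,0,0.4,-10,0,0],[-0.5,0,0.1,0.3,-15,0,0],[-0.5,0,0.2,0.2,-20,0,0],[-0.5,0,0.2,0.2,-20,0,0],[-0.5,0,0.2,0.2,-20,0,0]]]'
python3 - <<'E'
from h import *
shot("scene","s9");s=env.observe(); print(s["position"],s["grip_width"],s["ft_force"],s["q"])
c=cv2.imread("pics/s9.png");cv2.imwrite("pics/s9d.png",cv2.resize(c[110:260,230:380],None,fx=4,fy=4,interpolation=cv2.INTER_CUBIC))
E
```

```text
time_s: 12.05
position: [0.5681, -0.129, 0.2535]
tool_rot: [[1.0, -0.0, 0.004], [-0.004, -0.341, 0.94], [0.001, -0.94, -0.341]]
ft_force: [0.3, -0.2, -3.0]
grip_width: 0.0558
[ 0.56809723 -0.12919243  0.25353472] 0.056212178439001205 [ 0.60624859 -0.42411442 -3.19327678] [-16.0735151   23.53679393  70.41062933 -19.37780419  80.85984973
 -13.59575906]
```

View pics/s9d.png

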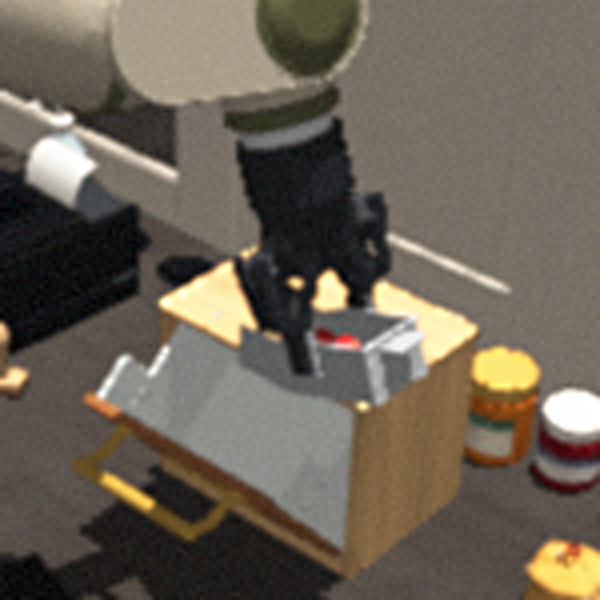

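```bash
python3 -m inch '[[[-0.5,0,-1.5,0,0,0,0],[-0.5,0,-1.3,-0.1,-5,0,0],[-0.5,0,-1.1,-0.2,-10,0,0],[-0.5,0,-1.1,-0.2,-10,0,0],[-0.5,0,-0.8,-0.2,-15,0,0],[-0.5,0,-0.5,-0.1,-20,0,0],[-0.5,0,-0.5,-0.1,-20,0,0],[-0.5,0,-0.1,0.2,-25,0,0],[-0.5,0,0.3,0.5,-30,0,0],[-0.5,0,0.8,0.9,-35,0,0],[-0.5,0,1.4,1.4,-40,0,0],[-0.5,0,1.4,1.4,-40,0,0],[-0.5,0,1.4,1.4,-40,0,0],[-0.5,0,1.4,1.4,-40,0,0]]]'
python3 - <<'E'
from h import *
shot("scene","s10");shot("side","d10");shot("wrist","w10");s=env.observe(); print(s["position"],s["grip_width"],s["ft_force"],s["q"])
c=cv2.imread("pics/s10.png");cv2.imwrite("pics/s10d.png",cv2.resize(c[110:290,230:380],None,fx=4,fy=3.3,interpolation=cv2.INTER_CUBIC))
E
```

```text
time_s: 13.85
position: [0.5681, -0.1153, 0.2678]
tool_rot: [[1.0, -0.001, 0.005], [-0.003, -0.865, 0.501], [0.004, -0.501, -0.865]]
ft_force: [0.1, 0.6, -1.6]
grip_width: 0.0559
[ 0.56807957 -0.11494406  0.26755049] 0.055949403046391136 [ 0.21115207  0.02366991 -1.48508722] [ -0.96322309  29.18436994  78.09609887 -61.30328951  80.66043869
  14.84677969]
```

View pics/s10d.png

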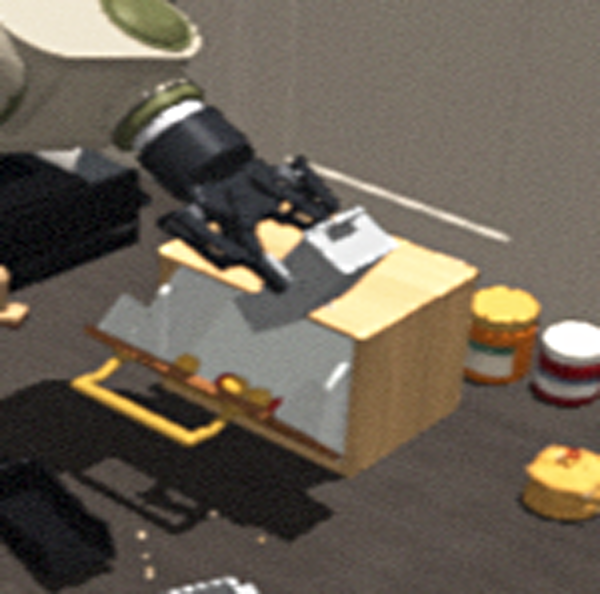

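View pics/w10.png

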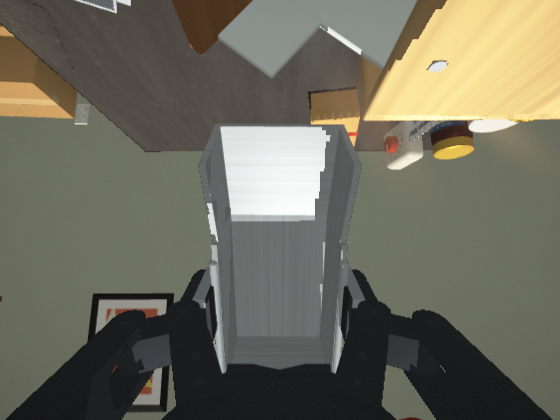

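View pics/d10.png

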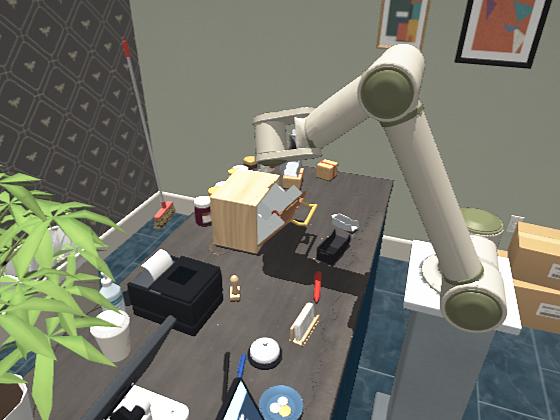

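The wrist view shows the scoop empty, and the scene view shows balls along the bucket's front corner. I'll level the scoop, back off and look into the bin.

```bash
python3 -m inch '[[[-0.5,0,0,1.5,8,0,0],[-0.5,0,0,2.5,17,0,0],[-0.5,0,-0.5,3,26,0,0],[-0.5,0,-1,3,35,0,0],[-0.5,0,-1.6,3,44,0,0],[-0.5,0,-3,3,52,0,0],[-0.5,-1,-6,3,60,0,0],[-0.5,-4,-11,3,60,0,0],[-0.5,-8,-16,3,60,0,0],[-0.5,-11.3,-19.3,3,60,0,0],[-0.5,-11.3,-19.3,3,60,0,0],[-0.5,-11.3,-19.3,3,60,0,0]]]'
python3 - <<'E'
from h import *
shot("scene","s11");shot("side","d11");shot("wrist","w11");s=env.observe(); print(s["position"],s["grip_width"],s["ft_force"],s["q"],s["tool_rot"])
c=cv2.imread("pics/s11.png");cv2.imwrite("pics/s11d.png",cv2.resize(c[160:260,245:355],None,fx=6,fy=6,interpolation=cv2.INTER_CUBIC))
E
```

```text
time_s: 15.5
position: [0.4552, -0.3074, 0.2975]
tool_rot: [[1.0, 0.0, 0.003], [-0.003, -0.0, 1.0], [0.0, -1.0, -0.0]]
ft_force: [-0.5, -0.9, -3.4]
grip_width: 0.0559
[ 0.45574979 -0.30675433  0.29735912] 0.055955848902716 [-1.46766521  0.25872264 -2.29598992] [-4.62946167e+01  1.95993153e+01  6.68733640e+01  2.34818834e-03
  9.35236681e+01 -4.62092513e+01] [[ 9.99998891e-01  7.36188854e-05  1.48738643e-03]
 [-1.48738512e-03 -1.78205547e-05  9.99998894e-01]
 [ 7.36453100e-05 -9.99999997e-01 -1.77110353e-05]]
```

View pics/s11d.png

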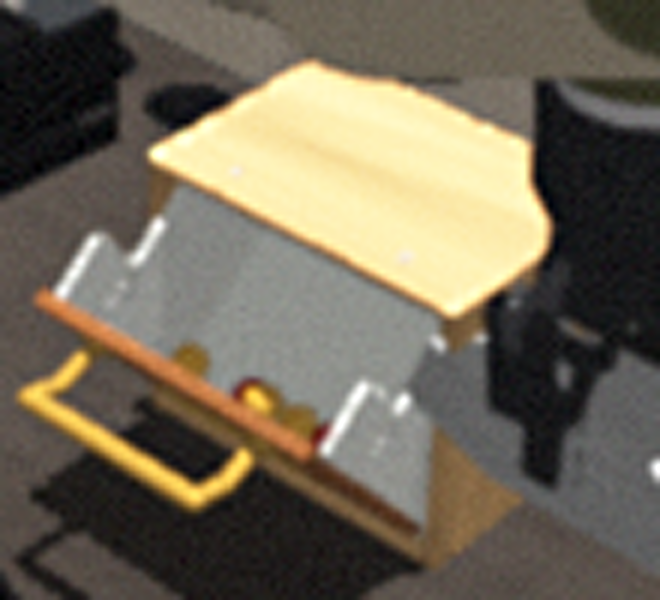

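View pics/w11.png

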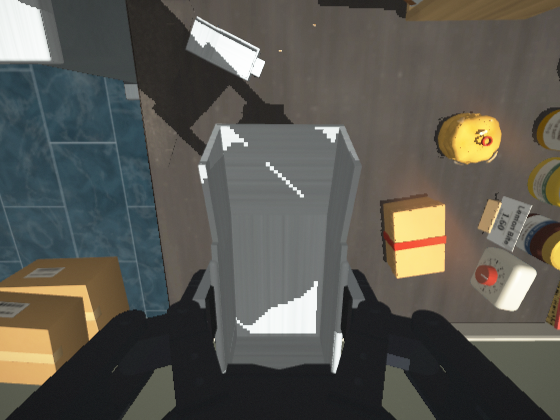

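```bash
python3 -m inch '[[[-0.5,0,0,-3,0,0,-6],[-0.5,0,0,-8,0,0,-12],[-0.5,0,0,-13,0,0,-18],[-0.5,0,0,-18,0,0,-22.8],[-0.5,0,0,-22,0,0,-22.8],[-0.5,0,0,-25,0,0,-22.8],[-0.5,0,0,-27,0,0,-22.8],[-0.5,0,0,-28,0,0,-22.8],[-0.5,0,0,-28.4,0,0,-22.8],[-0.5,0,0,-28.6,0,0,-22.8],[-0.5,0,0,-28.6,0,0,-22.8]]]'
python3 - <<'E'
from h import *
shot("scene","s12");s=env.observe(); print(s["position"],s["grip_width"],s["ft_force"])
c=cv2.imread("pics/s12.png");cv2.imwrite("pics/s12d.png",cv2.resize(c[240:360,275:395],None,fx=5,fy=5,interpolation=cv2.INTER_CUBIC))
E
```

```text
time_s: 17.02
position: [0.4554, -0.3077, 0.0118]
tool_rot: [[0.921, 0.001, 0.39], [-0.39, -0.001, 0.921], [0.001, -1.0, -0.0]]
ft_force: [-0.1, 0.2, -1.8]
grip_width: 0.0562
[ 0.45534086 -0.3077505   0.0118541 ] 0.0558313520658375 [ 0.0656832   0.06073011 -3.67750653]
```

View pics/s12d.png

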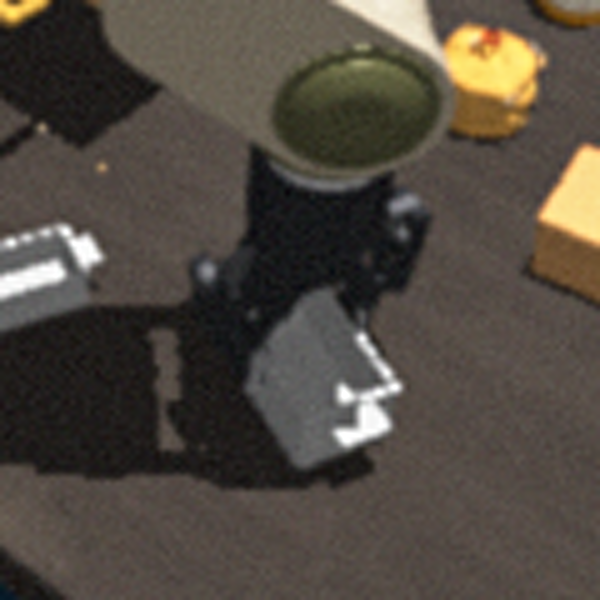

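The scoop is still hanging at its own weight, about a millimetre up. I'll ease it down until it seats.

```bash
python3 -m inch '[[[-0.5,0,0,-0.1,0,0,0],[-0.5,0,0,-0.2,0,0,0],[-0.5,0,0,-0.2,0,0,0],[-0.5,0,0,-0.2,0,0,0]]]' 30
```

```text
time_s: 17.58
position: [0.4553, -0.3078, 0.0115]
tool_rot: [[0.921, 0.001, 0.39], [-0.39, -0.002, 0.921], [0.002, -1.0, -0.001]]
ft_force: [-3.8, 4.7, 18.0]
grip_width: 0.0558
```

```bash
python3 -m inch '[[[-0.5,0,0,0.2,0,0,0],[0.4,0,0,0.2,0,0,0],[1,0,0,0.2,0,0,0],[1,0,0,0.2,0,0,0],[1,0,0,0.2,0,0,0],[1,0,0,2,0,0,0],[1,0,0,5,0,0,0],[1,0,0,10,0,0,0],[1,0,0,16,0,0,0],[1,-3,8,22,0,0,0],[1,-6,14,28,0,0,0],[1,-8,18,32,0,0,0],[1,-8,18,32,0,0,0],[1,-8,18,32,0,0,0]]]'
python3 - <<'E'
from h import *
shot("scene","s13");shot("side","d13");shot("wrist","w13");s=env.observe(); print(s["position"],s["grip_width"],s["ft_force"])
c=cv2.imread("pics/s13.png");cv2.imwrite("pics/s13d.png",cv2.resize(c[160:360,215:455],None,fx=3.3,fy=3,interpolation=cv2.INTER_CUBIC))
E
```

```text
time_s: 19.32
position: [0.3747, -0.1259, 0.3323]
tool_rot: [[0.922, 0.005, 0.388], [-0.388, -0.004, 0.922], [0.006, -1.0, -0.001]]
ft_force: [0.3, -0.6, -0.7]
grip_width: 0.0856
[ 0.37517371 -0.12782493  0.32854753] 0.08522586750859451 [ 1.10372304 -0.15038204 -0.25327168]
```

View pics/s13d.png

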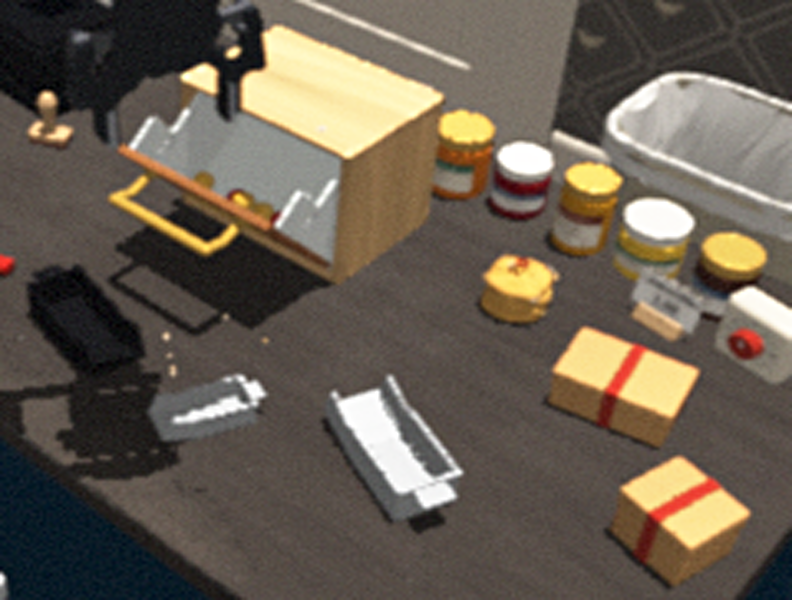

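View pics/w13.png

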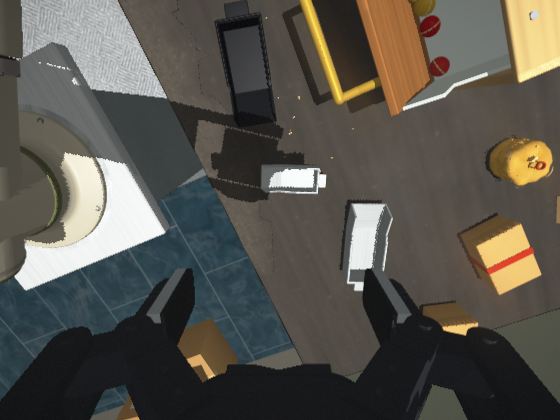

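View pics/d13.png

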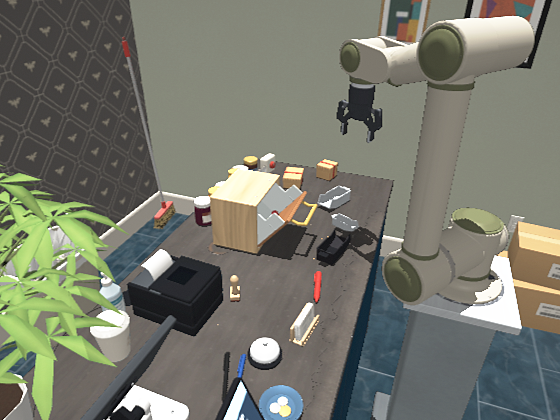

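The scoop stands empty where it was, the bystanders are in place, and I see no ball on the worktop. I'll count the balls from above.

```bash
python3 -m inch '[[[1,5,5,3,0,0,8],[1,10,11,3,0,0,16],[1,14,18,3,0,0,23],[1,14,18,3,0,0,23],[1,14,18,3,0,0,23],[1,14,18,3,0,0,23],[1,14,18,3,0,0,23],[1,14,18,3,0,0,23]]]'
python3 - <<'E'
from h import *
shot("wrist","w14");print(env.observe()["position"])
c=cv2.imread("pics/w14.png");cv2.imwrite("pics/w14d.png",cv2.resize(c[100:340,250:470],None,fx=2.5,fy=2.5,interpolation=cv2.INTER_CUBIC))
E
```

```text
time_s: 20.48
position: [0.5149, 0.0516, 0.3594]
tool_rot: [[1.0, 0.0, 0.001], [-0.001, -0.0, 1.0], [0.0, -1.0, -0.0]]
ft_force: [-0.8, 0.4, 0.6]
grip_width: 0.0853
[0.51495129 0.05172455 0.3594685 ]
```

View pics/w14d.png

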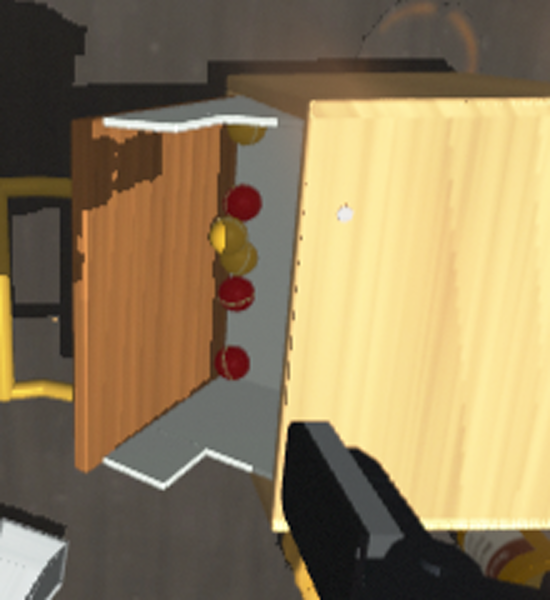

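All six balls are in the bucket: red at (243,202), (237,294) and (232,363), gold at (245,132), (227,236) and (240,260). The handle's pixels in the scene view match those taken at the stop, so I'm handing in.

```bash
python3 -c "
from rig import env
s=env.observe();print(s['qvel'],s['ft_force']);print(env.close_job())"
```

```text
[ 0.344182    0.02022414 -0.17909201  0.05374269  0.06179512  0.04761764] [0.08724012 0.19895729 0.09846142]
the job is handed in; nothing more can be done
None
```

I pulled the bin's front open to its stop, poured all six chocolates into the bucket and stood the empty scoop back on the worktop. The job was handed in at about 20.5 s of the 72 s allowed; no verdict is reported.

- **Bin front:** at full pull the reaction was 34 N. The handle's bar then measured z ≈ 0.116 m, against 0.1145 m expected at the stop. After the pour it sits at the same pixels in the scene view.
- **Chocolates:** the final wrist picture shows three red and three gold in the bucket. None are visible on the worktop.
- **Scoop:** it is empty, upright and where it started. It seated with an 18 N push before I let go.
- **Bystanders:** the bell, cookie pack and gift boxes look unmoved by eye in the pictures. I did not measure their positions again.
- **Disagreements:** the early triangulated heights of the bin roof and handle were up to about 10 mm below the text's values. I put this down to calibration error and the front starting slightly ajar. No other check failed.

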